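# Clamp the panel on the drawing board

### The arm

A 6-joint arm with a two-finger parallel gripper is mounted at the origin on the work surface. World frame = base frame: x ahead of the robot, y to its left, z up, the work surface at z = 0. Lengths are in m, angles in degrees, forces in N, time in s.
With the tool pointing down it reaches from about 0.375 to 0.9 m from the base axis. Payload 3.1 kg.
Tool frame: the origin (TCP) lies between the finger pads; the fingertips stand 11 mm ahead of it and the grasp point (between the pads) lies 8 mm behind it; z points along the fingers, y is the line along which they close (so a half turn about z gives the same grasp; the last joint's range is limited). The gripper opens to 87 mm and grips with 3 to 60 N. Pads are 19 mm wide; open, the fingers measure 117 mm over their backs; the gripper's body (75 mm by 190 mm) begins 51 mm behind the grasp point.
Start: joints at [-75.888, 30.224, 82.088, -0, 67.689, -10.227], TCP at [0.258, -0.569, 0.203] pointing down, gripper open.
Joint ranges: [-176.69, 176.69], [-43.24, 126.21], [12.49, 139.97], [-82, 262], [0, 151.66], [-163.58, 163.58]. Speed limits (degrees/s): [159.86, 159.86, 180, 180, 180, 180].

### API

Orientations are given as a 3x3 rotation matrix whose columns are the frame's x, y, z axes.
In Python, from rig import bot, viewer, workorder, models gives the robot as it stands.
- The arm moves only by the shell command python3 -m jog 'ROWS'. ROWS is JSON, a list of rows, each a list of 7 numbers: the opening, from 0 (shut) to 1 (fully open), then the shift along the tool's x, y, z in m, then the turn, a rotation vector about the tool's x, y, z in degrees. In form: [[claw, x, y, z, ax, ay, az], ...]. A call has 1 to 20 rows; each row is the pose to reach, as a shift and turn from the pose commanded when the call began, along the tool's axes at that moment; what a row does not reach only later rows make up. A row lasts 1/8 s, in which the tool goes at most 62.5 mm and 10.7 degrees, less where a joint would pass 70% of its speed; a pose out of reach is approached as far as the arm can. A call with a gripper value outside its range is refused whole. The fingers move at their own pace and stop on an object; the grip force is fixed at half the most. Time passes only in rows, so rows that repeat a pose let the fingers close. It gives the time, the measured TCP pose, the force, the opening and the grip force at its end, in the units of the state.
- bot.read_state(): the state, without advancing time (a new reading comes with each control period).
- viewer.capture(name): name is "side" or "top"; returns (picture, depth): 400x640x3 uint8, blue, green, red; 400x640 float32, m along the optical axis (not along the pixel's ray), 0 where there is no reading.
- viewer.camera_info(name): a dict with "fx", "fy", "cx", "cy" (pixels), "world_to_cam" (4x4, takes a point from world to camera coordinates). Camera axes: x right, y down, z forward; pixel columns grow to the right and rows downward; lengths in m; the calibration is good to about 2 mm. A picture is of the moment at which its call begins. camera_info takes no time and is no camera call.
- workorder.hand_in(): hands the job in; it is judged then, once.
Trained networks look in the newest picture that a camera, given by its name, has taken for a name from the list of things; names that differ only in an ending like _2 or _b are one class to them, and where a whole thing is asked for, a point or a joint stands for the part that bears it (a point fixed in the world has none). Each returns a list of dicts, best first, with "p" (0 to 1); they miss things now and then, are a little off and sometimes report something else, mostly with a low value. They report only what shows in the picture. A call takes as long as a camera call. They do not tell look-alikes from the thing itself.
- models.outline_of(camera, thing): "mask" (400x640 bool, what is visible of it).
- models.tip_of(camera, thing): "xyz" ([x, y, z] in m, in world coordinates, good to about 4 mm: a listed point, or the origin of a listed thing).
The state is a dict: "time_s": time; "joint_positions": joint angles; "qvel": joint speeds; "tau": joint torques, N m; "position": TCP position; "tcp_rot": TCP orientation; "force": force on the tool from outside, world axes, zero at the start; "moment": the same for the moment, N m; "opening": opening from 0.0 (shut) to 1.0 (fully open); "grasp_force": force on a finger pad.
Only numpy, scipy, OpenCV 4.12 (cv2) and the standard library are available. Lean on these libraries where they do the work, as an engineer would, in place of code of your own. Each camera call takes 0.05 s, during which the arm holds its last target. There are 200 camera calls.

### The job

Get the painted panel clamped on the drawing board: first lift whichever of the two containers stands in the clamp bar's way (the steel tin or the lidded jar) off the board and set it down upright and gently in the free part of the white enamel tray, leaving the other container where it is. Then slide the clamp by its wooden block fully home to its end stop at the panel, and after that slide the round lock knob fully home towards the clamp. Don't upset or shift any of the other things.

Things in the scene. Friction and masses are not known exactly. Their poses are not given: they have to be found in the camera images.
- board: Flat plywood drawing board, fixed, 260 (x) by 400 (y) by 18 mm thick; origin at the centre of its underside. A yellow panel 115 x 115 x 6 mm is fixed on it, centre at board x -2, y +128 mm. Clamp and lock run on one line, board x = -90 mm (robot side). The clamp bar sweeps board x -110 to +45 mm: a container there is in the way, the one on the far strip (x about +95 mm) is not.
- clamp (a joint): Travel of the clamp along the board's +y, in m: 0 = fully open, 0.200 = fully home at its end stop against the panel. It starts at 0 to 0.03. It stays where it is left; about 3 N moves it.
- clamp_top (a point): Centre of the top of the clamp's dark wooden block, which is 40 (board x) by 26 (board y) by 52 mm tall, standing on the board (top 71 mm above the table). A flat aluminium clamp bar, 14 mm wide in y, top 17 mm above the board, reaches out from the block to 135 mm beyond this point in board +x. The point is at board y = -138 mm + travel.
- lock (a joint): Travel of the lock knob along the board's -y, in m: 0 = fully withdrawn, 0.045 = fully home (its bolt in the clamp's block). It starts at 0 to 0.01. It stays where it is left; about 2 N moves it.
- lock_top (a point): Centre of the top of the round steel lock knob: 30 mm diameter, 30 mm tall, on a 24 x 30 mm slide 14 mm high; the top is 63 mm above the table. A thin bolt (10 mm diameter) points from it towards the clamp, to 55 mm from the knob's centre. The point is at board y = +172 mm - travel.
- jar: Loose amber jar with white lid, closed, 60 mm diameter, 95 mm tall, about 0.35 kg; origin at the centre of its underside, z up. Stands on the board: either in the clamp bar's way or on the far strip (the tin is then at the other place).
- tin: Loose plain steel tin, closed, 66 mm diameter, 75 mm tall, about 0.3 kg; origin at the centre of its underside, z up. Stands on the board: either in the clamp bar's way or on the far strip.
- tray: White enamel tray with paint blots, fixed, 220 (x) by 150 (y) mm outside, walls 24 mm high and 5 mm thick, floor 5 mm above the table; origin at the centre of its underside. Stands left or right of the board; a wooden brush box stands on the other side. A cup stands in the half at tray +x; the half at -x is free.
- brush_box: Open wooden box of brushes, fixed, 220 (x) by 150 (y) by 50 mm high, on the other side of the board from the tray; origin at the centre of its underside. Leave alone.
- pot: White cup standing in the tray, rim diameter 56 mm, 70 mm tall; origin at the centre of its underside. Leave alone.
- sander: Cork sanding block lying on the yellow panel, 50 x 85 x 30 mm, its underside 24 mm above the table; origin at the centre of its underside. Leave alone.
- ink: Squat dark ink pot on the far strip of the board, 50 mm diameter, 50 mm tall; origin at the centre of its underside. Leave alone.
- mug: Blue mug at the back right, 70 mm diameter, 80 mm tall; origin at the centre of its underside. Leave alone.
There are look-alikes about, which are no part of the job. What is shaped like the tin but pink or yellow is not meant.

How it is judged:
By the outcome, as a careful person would: the job done as asked, in the order asked, and still so for the second after the job is handed in, with the robot touching nothing.
It also fails if it takes over 56 s, if anything falls off the work surface, if the arm or the gripper's body presses on something with over 40 N, if the wrist force passes 120 N, or if a joint passes its speed limit or range.

## Working session

There is one attempt and no reset: what is moved stays moved. The work goes in short steps, Python scripts to look and compute and a shell command to move; the robot and the scene stay as the last step left them, time stands still between calls to the robot, and variables do not carry over. Pictures are saved under pics/ and viewed, at most 10 in all, crops included, and the job is handed in when it is done.

```bash
mkdir -p pics; cat > h.py <<'E'
import numpy as np, cv2
from rig import bot, viewer, workorder, models
def world(cam, depth, us, vs):
    i=viewer.camera_info(cam); d=depth[vs,us]
    P=np.stack([(us-i['cx'])/i['fx']*d,(vs-i['cy'])/i['fy']*d,d,np.ones_like(d)])
    return (np.linalg.inv(i['world_to_cam'])@P)[:3].T
def pix(cam,p):
    i=viewer.camera_info(cam); q=i['world_to_cam']@np.r_[p,1]
    return np.round([q[0]/q[2]*i['fx']+i['cx'],q[1]/q[2]*i['fy']+i['cy']])
E
python3 - <<'E'
from h import *
for c in ("side","top"):
    im,d=viewer.capture(c); cv2.imwrite(f'pics/{c}1.png',im); np.save(f'{c}1.npy',d)
    for n in ["board","clamp_top","lock_top","jar","tin","tray","pot","sander","ink","mug"]:
        for r in models.tip_of(c,n)[:3]:
            print(c,n,round(r['p'],2),np.round(r['xyz'],3),pix(c,r['xyz']))
s=bot.read_state(); print(s['time_s'],s['position'],np.round(s['tcp_rot'],3),s['opening'])
E
```

```text
side board 0.61 [ 0.554 -0.002  0.001] [342. 238.]
side clamp_top 0.67 [ 0.496 -0.155  0.072] [390. 202.]
side lock_top 0.68 [0.426 0.148 0.065] [346. 270.]
side jar 0.92 [ 0.68  -0.124  0.018] [334. 198.]
side jar 0.68 [ 0.716 -0.317 -0.001] [360. 175.]
side jar 0.35 [0.426 0.15  0.065] [345. 270.]
side tin 0.94 [ 0.566 -0.02   0.017] [342. 229.]
side tin 0.73 [0.74  0.297 0.001] [220. 264.]
side tin 0.73 [ 0.849  0.024 -0.   ] [264. 204.]
side tray 0.86 [ 0.526  0.383 -0.001] [251. 324.]
side pot 0.69 [0.628 0.074 0.015] [305. 236.]
side pot 0.55 [0.586 0.372 0.007] [237. 307.]
side sander 0.94 [0.546 0.12  0.022] [317. 256.]
side ink 0.2 [ 0.497 -0.374 -0.001] [423. 190.]
side mug 0.62 [ 0.718 -0.316 -0.001] [359. 175.]
top board 0.76 [ 0.554 -0.001 -0.   ] [339. 239.]
top board 0.52 [ 0.501 -0.375 -0.006] [454. 253.]
top clamp_top 0.89 [ 0.492 -0.154  0.071] [389. 258.]
top lock_top 0.58 [0.423 0.148 0.059] [291. 282.]
top jar 0.67 [ 0.682 -0.124  0.018] [375. 199.]
top tin 0.87 [ 0.849  0.028 -0.002] [328. 151.]
top tin 0.76 [0.737 0.293 0.   ] [249. 186.]
top tin 0.67 [ 0.573 -0.021  0.019] [345. 233.]
top tray 0.55 [ 0.528  0.39  -0.   ] [220. 250.]
top pot 0.78 [0.59  0.375 0.001] [224. 230.]
top sander 0.87 [0.546 0.125 0.025] [300. 242.]
top ink 0.46 [0.624 0.075 0.025] [315. 218.]
top mug 0.69 [ 0.708 -0.32   0.005] [435. 190.]
1.1 [ 0.25761539 -0.56942737  0.20286862] [[ 0.911  0.412  0.   ]
 [ 0.412 -0.911 -0.   ]
 [ 0.     0.    -1.   ]] 0.9980268811396507
```

View pics/top1.png

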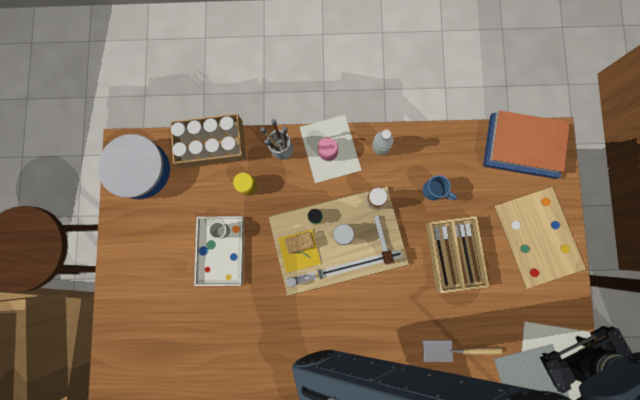

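View pics/side1.png

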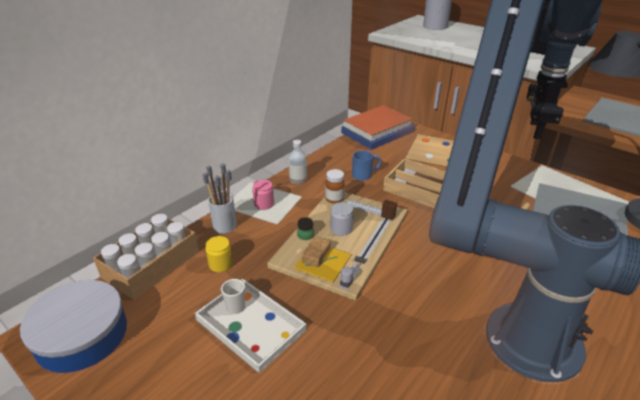

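Both views show the steel tin at about top (344,234) / side (341,219). It stands in the bar's way. The jar, at top (377,197) / side (335,185), stands on the far strip. Things that could be taken for the tin are the pink can at top (328,148), the yellow can at (243,183), the ink pot at (315,216), the white cup at (219,230) and the round steel lock knob at (291,282). By description, the plain steel one on the board at (344,234) is the right one. Next I'll measure it and check it in a crop.

```bash
python3 - <<'E'
from h import *
ims={}
for c in ("side","top"):
    im,d=viewer.capture(c); ims[c]=im
    for n,xy,R in [("tin",(.57,-.02),.06),("clamp_top",(.494,-.154),.05),("lock_top",(.424,.148),.05),("tray",(.527,.387),.05),("pot",(.59,.375),.05),("jar",(.68,-.124),.05),("sander",(.546,.122),.05)]:
        for r in models.outline_of(c,n):
            v,u=np.nonzero(r['mask']&(d>0)); 
            if len(v)<8: continue
            P=world(c,d,u,v)
            if np.hypot(*(np.median(P,0)[:2]-xy))>R: continue
            zt=np.percentile(P[:,2],95); T=P[P[:,2]>zt-.006]
            if n=="tray": T=P[(P[:,2]<.035)]
            q,s,a=cv2.minAreaRect((T[:,:2]*1000).astype(np.float32))
            print(c,n,round(r['p'],2),'ztop',zt.round(4),'rect',np.round(q),np.round(s),round(a,1),'mean',T[:,:2].mean(0).round(4)); break
a=cv2.resize(ims['top'][170:300,180:440],None,fx=3,fy=3,interpolation=cv2.INTER_CUBIC)
cv2.imwrite('pics/crop1.png',a)
E
```

```text
side tin 0.95 ztop 0.0953 rect [568. -17.] [54. 57.] 39.3 mean [ 0.5659 -0.0149]
side clamp_top 0.7 ztop 0.0721 rect [ 528. -114.] [140.  40.] 49.7 mean [ 0.4943 -0.1494]
side lock_top 0.55 ztop 0.0645 rect [425. 146.] [28. 29.] 33.8 mean [0.424  0.1466]
side tray 0.9 ztop 0.0244 rect [535. 379.] [165. 245.] 88.7 mean [0.5124 0.3885]
side pot 0.64 ztop 0.0758 rect [587. 374.] [52. 56.] 50.3 mean [0.5862 0.3739]
side jar 0.8 ztop 0.115 rect [ 676. -122.] [50. 48.] 74.4 mean [ 0.6752 -0.121 ]
side sander 0.59 ztop 0.0567 rect [545. 122.] [50. 88.] 13.7 mean [0.544 0.123]
top tin 0.85 ztop 0.0953 rect [567. -15.] [58. 55.] 88.9 mean [ 0.5662 -0.0156]
top clamp_top 0.54 ztop 0.0714 rect [ 494. -152.] [40. 25.] 12.2 mean [ 0.4938 -0.1517]
top tray 0.98 ztop 0.0238 rect [524. 394.] [164. 218.] 89.0 mean [0.5156 0.3899]
top pot 0.58 ztop 0.0753 rect [585. 377.] [52. 46.] 82.3 mean [0.5829 0.38  ]
top jar 0.92 ztop 0.1147 rect [ 677. -122.] [48. 52.] 88.2 mean [ 0.6768 -0.1215]
top sander 0.86 ztop 0.0562 rect [545. 124.] [50. 84.] 17.5 mean [0.5447 0.1232]
```

View pics/crop1.png

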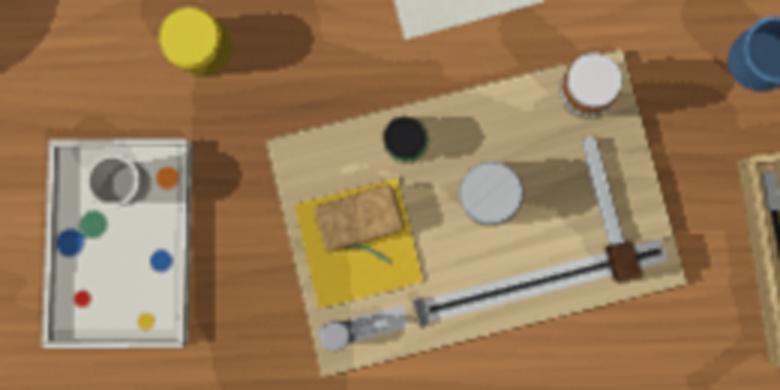

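The crop confirms it: the plain steel tin is at crop (490,192), and no clamp part or look-alike is near it. Both views put its top at z≈0.095, matching the expected 0.093. The centre is at about (0.568,-0.018). The free half of the tray is around (0.47,0.39).

```bash
python3 -m jog '[[1,0.509,-0.374,0,0,0,24.3],[1,0.509,-0.374,0,0,0,24.3],[1,0.509,-0.374,0,0,0,24.3],[1,0.509,-0.374,0,0,0,24.3],[1,0.509,-0.374,0,0,0,24.3],[1,0.509,-0.374,0,0,0,24.3],[1,0.509,-0.374,0,0,0,24.3],[1,0.509,-0.374,0,0,0,24.3],[1,0.509,-0.374,0,0,0,24.3],[1,0.509,-0.374,0,0,0,24.3],[1,0.509,-0.374,0,0,0,24.3],[1,0.509,-0.374,0,0,0,24.3],[1,0.509,-0.374,0,0,0,24.3],[1,0.509,-0.374,0,0,0,24.3]]'
```

```text
time_s: 3.65
position: [0.5667, -0.0204, 0.2029]
tcp_rot: [[1.0, -0.002, -0.0], [-0.002, -1.0, -0.0], [-0.0, 0.0, -1.0]]
force: [0.5, -0.6, 0.1]
opening: 1.001
grasp_force: 0.0
```

```bash
python3 -m jog '[[1,0.001,-0.002,0.04,0,0,0],[1,0.001,-0.002,0.08,0,0,0],[1,0.001,-0.002,0.115,0,0,0],[1,0.001,-0.002,0.135,0,0,0],[1,0.001,-0.002,0.145,0,0,0],[1,0.001,-0.002,0.145,0,0,0],[0,0.001,-0.002,0.145,0,0,0],[0,0.001,-0.002,0.145,0,0,0],[0,0.001,-0.002,0.145,0,0,0],[0,0.001,-0.002,0.145,0,0,0],[0,0.001,-0.002,0.145,0,0,0],[0,0.001,-0.002,0.145,0,0,0],[0,0.001,-0.002,0.14,0,0,0],[0,0.001,-0.002,0.125,0,0,0],[0,0.001,-0.002,0.10,0,0,0]]'
```

```text
time_s: 5.52
position: [0.5671, -0.0164, 0.1027]
tcp_rot: [[1.0, 0.001, -0.003], [0.001, -1.0, 0.001], [-0.003, -0.001, -1.0]]
force: [0.1, 0.7, -2.6]
opening: 0.725
grasp_force: 29.7
```

```bash
python3 -m jog '[[0,0,0,-0.04,0,0,0],[0,-0.005,-0.02,-0.08,0,0,0],[0,-0.015,-0.06,-0.08,0,0,0],[0,-0.025,-0.105,-0.08,0,0,0],[0,-0.035,-0.15,-0.08,0,0,0],[0,-0.045,-0.195,-0.08,0,0,0],[0,-0.055,-0.24,-0.08,0,0,0],[0,-0.065,-0.285,-0.08,0,0,0],[0,-0.075,-0.33,-0.08,0,0,0],[0,-0.087,-0.37,-0.08,0,0,0],[0,-0.095,-0.395,-0.08,0,0,0],[0,-0.097,-0.405,-0.08,0,0,0],[0,-0.097,-0.405,-0.08,0,0,0],[0,-0.097,-0.405,-0.06,0,0,0],[0,-0.097,-0.405,-0.02,0,0,0],[0,-0.097,-0.405,0.015,0,0,0],[0,-0.097,-0.405,0.035,0,0,0],[0,-0.097,-0.405,0.045,0,0,0],[0,-0.097,-0.405,0.045,0,0,0]]'
python3 - <<'E'
from h import *
s=bot.read_state(); print(s['position'],s['force'],s['opening'],s['grasp_force'])
im,d=viewer.capture('side'); cv2.imwrite('pics/side2.png',cv2.resize(im[200:400,160:400],None,fx=3,fy=3))
for r in models.outline_of('side','tin')[:3]:
    v,u=np.nonzero(r['mask']&(d>0)); P=world('side',d,u,v); print(round(r['p'],2),P.mean(0).round(3),np.percentile(P[:,2],[2,98]).round(3))
E
```

```text
time_s: 7.9
position: [0.4712, 0.3872, 0.0576]
tcp_rot: [[1.0, -0.0, -0.001], [-0.0, -1.0, -0.001], [-0.001, 0.001, -1.0]]
force: [-0.4, 0.2, -2.4]
opening: 0.728
grasp_force: 29.7
[0.47122469 0.38715684 0.0576009 ] [-0.43343336  0.18899009 -2.39957124] 0.7283494381060935 29.652127793524414
0.68 [0.454 0.395 0.069] [0.022 0.095]
0.65 [0.725 0.306 0.055] [0.007 0.078]
```

View pics/side2.png

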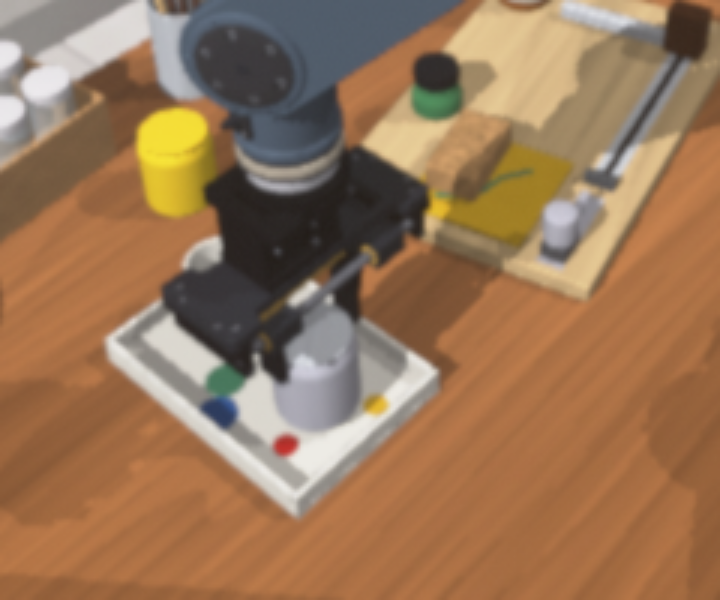

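The picture shows the tin hanging upright over the free half of the tray, at crop (318,365), clear of the cup and walls. I'll lower it gently.

```bash
python3 -m jog '[[0,0,0,0.004,0,0,0],[0,0,0,0.007,0,0,0],[0,0,0,0.009,0,0,0],[0,0,0,0.0105,0,0,0],[0,0,0,0.0115,0,0,0],[0,0,0,0.012,0,0,0],[0,0,0,0.012,0,0,0]]'
```

```text
time_s: 8.88
position: [0.4709, 0.3881, 0.0458]
tcp_rot: [[1.0, 0.001, -0.0], [0.001, -1.0, 0.0], [-0.0, -0.0, -1.0]]
force: [0.9, -0.1, -2.3]
opening: 0.727
grasp_force: 29.7
```

```bash
python3 -m jog '[[0,0,0,0.0005,0,0,0],[0,0,0,0.001,0,0,0],[0,0,0,0.001,0,0,0]]'
```

```text
time_s: 9.25
position: [0.4711, 0.3881, 0.0455]
tcp_rot: [[1.0, 0.001, 0.001], [0.001, -1.0, 0.0], [0.001, -0.0, -1.0]]
force: [-0.2, -0.1, 3.8]
opening: 0.729
grasp_force: 30.0
```

```bash
python3 -m jog '[[0.8,0,0,0.001,0,0,0],[0.9,0,0,0.001,0,0,0],[1,0,0,0.001,0,0,0],[1,0,0,0.001,0,0,0],[1,0,0,0.001,0,0,0],[1,0,0,-0.02,0,0,0],[1,0,0,-0.06,0,0,0],[1,0,0,-0.11,0,0,0],[1,0,0,-0.16,0,0,0],[1,0,0,-0.16,0,0,0]]'
python3 - <<'E'
from h import *
for c in ('side','top'):
    im,d=viewer.capture(c)
    for r in models.outline_of(c,'tin')[:3]:
        v,u=np.nonzero(r['mask']&(d>0)); P=world(c,d,u,v); print(c,round(r['p'],2),P.mean(0).round(3),np.percentile(P[:,2],[2,50,98]).round(3))
b=np.array([.554,-.0015]); a=np.radians(13.1); R=np.array([[np.cos(a),-np.sin(a)],[np.sin(a),np.cos(a)]])
for n,p in [("behind clamp",(-.0925,-.185)),("contact",(-.0925,-.133-.0225)),("clamp home contact",(-.0925,.062-.0225)),("behind lock",(-.0925,.21)),("lock home contact",(-.0925,.127+.0245))]: print(n,(b+R@p).round(4))
E
```

```text
time_s: 10.5
position: [0.4739, 0.3898, 0.2099]
tcp_rot: [[1.0, 0.001, 0.01], [0.001, -1.0, 0.005], [0.01, -0.005, -1.0]]
force: [0.2, -0.0, -1.0]
opening: 1.0
grasp_force: 0.0
side 0.72 [0.461 0.395 0.059] [0.007 0.07  0.083]
side 0.63 [0.724 0.321 0.025] [0.    0.024 0.056]
top 0.83 [0.84  0.028 0.066] [0.015 0.072 0.078]
top 0.66 [0.732 0.292 0.064] [0.008 0.073 0.079]
top 0.65 [0.473 0.36  0.06 ] [0.004 0.052 0.328]
behind clamp [ 0.5058 -0.2027]
contact [ 0.4992 -0.1739]
clamp home contact [0.455 0.016]
behind lock [0.4163 0.1821]
lock home contact [0.4296 0.1251]
```

```bash
python3 -m jog '[[0.5,0.035,0.591,0,0,0,-13.1],[0,0.035,0.591,0,0,0,-13.1],[0,0.035,0.591,0,0,0,-13.1],[0,0.035,0.591,0,0,0,-13.1],[0,0.035,0.591,0,0,0,-13.1],[0,0.035,0.591,0,0,0,-13.1],[0,0.035,0.591,0,0,0,-13.1],[0,0.035,0.591,0,0,0,-13.1],[0,0.035,0.591,0,0,0,-13.1],[0,0.035,0.591,0,0,0,-13.1],[0,0.035,0.591,0,0,0,-13.1],[0,0.035,0.591,0,0,0,-13.1],[0,0.035,0.591,0,0,0,-13.1],[0,0.035,0.591,0,0,0,-13.1]]'
```

```text
time_s: 12.45
position: [0.5063, -0.2016, 0.2048]
tcp_rot: [[0.973, 0.229, -0.0], [0.229, -0.973, 0.0], [-0.0, -0.0, -1.0]]
force: [0.9, -0.4, -0.2]
opening: 0.005
grasp_force: 0.0
```

```bash
python3 -m jog '[[0,0,0,0.05,0,0,0],[0,0,0,0.1,0,0,0],[0,0,0,0.135,0,0,0],[0,0,0,0.15,0,0,0],[0,0,0,0.15,0,0,0],[0,0,-0.01,0.15,0,0,0],[0,0,-0.02,0.15,0,0,0],[0,0,-0.03,0.15,0,0,0],[0,0,-0.04,0.15,0,0,0],[0,0,-0.05,0.15,0,0,0],[0,0,-0.06,0.15,0,0,0],[0,0,-0.06,0.15,0,0,0]]'
python3 - <<'E'
from h import *
for c in ('side','top'):
    viewer.capture(c)
    for n in ('clamp_top','board'):
        for r in models.tip_of(c,n)[:1]: print(c,n,round(r['p'],2),np.round(r['xyz'],4))
E
```

```text
time_s: 13.95
position: [0.4922, -0.1435, 0.0548]
tcp_rot: [[0.974, 0.228, -0.001], [0.228, -0.974, 0.0], [-0.001, -0.001, -1.0]]
force: [0.2, -0.5, -0.0]
opening: 0.002
grasp_force: 0.0
side clamp_top 0.68 [ 0.4964 -0.1537  0.0749]
side board 0.72 [ 0.551  -0.0007 -0.0015]
top board 0.92 [ 0.5522 -0.0009 -0.0009]
```

```bash
python3 - <<'E'
from h import *
im,d=viewer.capture('side'); a=cv2.resize(im[130:300,270:470],None,fx=3,fy=3)
im,d=viewer.capture('top'); b=cv2.resize(im[170:310,260:460],None,fx=3,fy=3)[:,:600]
b=cv2.copyMakeBorder(b,0,90,0,0,cv2.BORDER_CONSTANT)
o=np.hstack([a,b]); cv2.imwrite('pics/push1.png',cv2.resize(o,(800,int(o.shape[0]*800/o.shape[1]))))
E
```

```text
(no output)
```

View pics/push1.png

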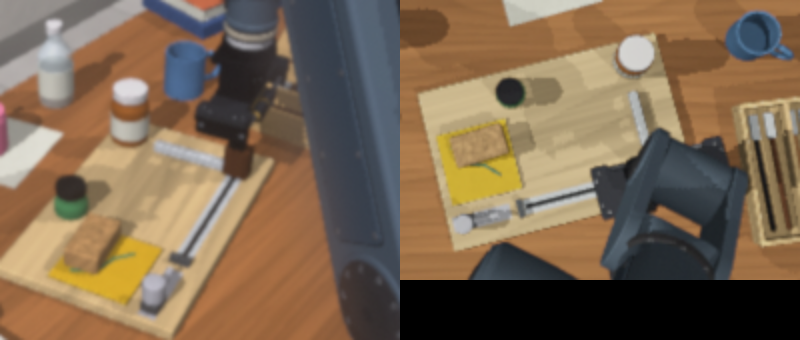

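The side view shows the block at image (238,160) with the fingers close by it. The top view is hidden by the arm. I'll measure the block from depth.

```bash
python3 - <<'E'
from h import *
im,d=viewer.capture('side')
b=np.array([.554,-.0015]); a=np.radians(13.1); R=np.array([[np.cos(a),-np.sin(a)],[np.sin(a),np.cos(a)]])
hsv=cv2.cvtColor(im,cv2.COLOR_BGR2HSV)
D0=np.load('side1.npy')
for nm,dd in (('before',D0),('now',d)):
    v,u=np.mgrid[185:225,370:410]; v=v.ravel();u=u.ravel(); ok=dd[v,u]>0; P=world('side',dd,u[ok],v[ok]); B=(P[:,:2]-b)@R
    k=(P[:,2]>.045)&(P[:,2]<.076)&(abs(B[:,0]+.09)<.03)
    print(nm,k.sum(),np.percentile(B[k],[2,98],axis=0).round(4).tolist(),P[k,2].max())
r=models.outline_of('side','clamp_top')
for q in r[:2]:
    v,u=np.nonzero(q['mask']); print(q['p'],u.min(),u.max(),v.min(),v.max())
    v,u=np.nonzero(q['mask']&(d>0));P=world('side',d,u,v); B=(P[:,:2]-b)@R; k=P[:,2]<.03+.01; k&=P[:,2]>.025; print('bar', k.sum(), np.percentile(B[k],[5,50,95],axis=0).round(4).tolist())
s=bot.read_state(); print('tcp board',((s['position'][:2]-b)@R).round(4))
E
```

```text
before 177 [[-0.1116, -0.2827], [-0.0728, -0.1212]] 0.07583625289286355
now 138 [[-0.1117, -0.2828], [-0.0728, -0.121]] 0.07429374551312196
0.58 347 396 200 218
bar 244 [[-0.1051, -0.1411], [-0.031, -0.1302], [0.0332, -0.1231]]
tcp board [-0.0921 -0.1256]
```

```bash
python3 - <<'E'
from h import *
im,d=viewer.capture('side'); cv2.imwrite('pics/push2.png',cv2.resize(im[150:230,340:440],None,fx=7,fy=7,interpolation=cv2.INTER_CUBIC))
b=np.array([.554,-.0015]); a=np.radians(13.1); R=np.array([[np.cos(a),-np.sin(a)],[np.sin(a),np.cos(a)]])
print(pix('side',bot.read_state()['position'])-[340,150],'x7')
for u in (385,389,393):
  for v in range(176,220,4):
    p=world('side',d,np.array([u]),np.array([v]))[0]; print(u,v,((p[:2]-b)@R).round(3),p[2].round(3),im[v,u])
E
```

```text
[48. 59.] x7
385 176 [-0.089 -0.076] 0.198 [32 30 37]
385 180 [-0.091 -0.074] 0.186 [46 44 47]
385 184 [-0.097 -0.056] 0.186 [55 51 53]
385 188 [-0.105 -0.034] 0.189 [56 53 55]
385 192 [-0.106 -0.036] 0.175 [41 41 44]
385 196 [-0.106 -0.04 ] 0.159 [31 33 39]
385 200 [-0.106 -0.043] 0.144 [32 35 44]
385 204 [-0.083 -0.122] 0.072 [36 45 64]
385 208 [-0.083 -0.127] 0.054 [36 52 79]
385 212 [-0.085 -0.124] 0.042 [37 53 80]
385 216 [-0.086 -0.125] 0.027 [40 54 80]
389 176 [-0.099 -0.08 ] 0.198 [33 32 37]
389 180 [-0.101 -0.078] 0.187 [41 40 44]
389 184 [-0.107 -0.06 ] 0.186 [55 52 53]
389 188 [-0.114 -0.042] 0.187 [56 52 55]
389 192 [-0.118 -0.032] 0.181 [48 47 50]
389 196 [-0.116 -0.043] 0.161 [40 40 45]
389 200 [-0.117 -0.043] 0.148 [35 36 41]
389 204 [-0.097 -0.116] 0.081 [32 36 45]
389 208 [-0.095 -0.127] 0.058 [38 53 80]
389 212 [-0.098 -0.121] 0.048 [38 54 80]
389 216 [-0.099 -0.121] 0.034 [38 53 80]
393 176 [-0.111 -0.077] 0.203 [34 34 39]
393 180 [-0.112 -0.076] 0.191 [37 37 41]
393 184 [-0.117 -0.063] 0.188 [49 47 50]
393 188 [-0.124 -0.045] 0.188 [58 54 56]
393 192 [-0.128 -0.034] 0.183 [44 43 48]
393 196 [-0.129 -0.035] 0.17 [35 42 56]
393 200 [-0.129 -0.038] 0.155 [45 61 87]
393 204 [-0.104 -0.134] 0.071 [33 44 63]
393 208 [-0.108 -0.123] 0.065 [36 50 74]
393 212 [-0.109 -0.124] 0.05 [34 47 70]
393 216 [-0.109 -0.13 ] 0.031 [36 49 70]
```

View pics/push2.png

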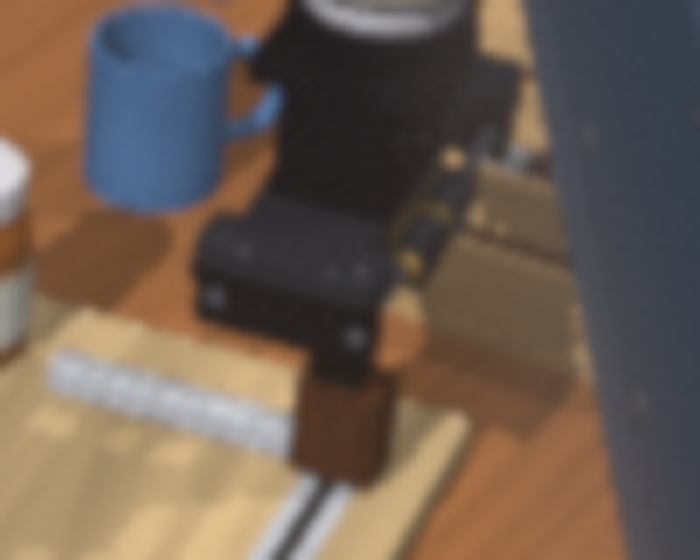

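```bash
python3 -m jog '[[0,0,0,-0.02,0,0,0],[0,0,0,-0.05,0,0,0],[0,0,0,-0.06,0,0,0],[0,0,0,-0.06,0,0,0]]'
python3 - <<'E'
from h import *
im,d=viewer.capture('side'); cv2.imwrite('pics/push3.png',cv2.resize(im[150:230,340:440],None,fx=7,fy=7,interpolation=cv2.INTER_CUBIC))
b=np.array([.554,-.0015]); a=np.radians(13.1); R=np.array([[np.cos(a),-np.sin(a)],[np.sin(a),np.cos(a)]])
s=bot.read_state(); print('tcp',((s['position'][:2]-b)@R).round(4),s['position'][2],(pix('side',s['position'])-[340,150])*7)
for u in (385,389):
  for v in range(182,216,2):
    p=world('side',d,np.array([u]),np.array([v]))[0]; print(u,v,((p[:2]-b)@R).round(3),p[2].round(3),im[v,u])
E
```

```text
time_s: 15.0
position: [0.493, -0.1447, 0.1152]
tcp_rot: [[0.974, 0.227, 0.001], [0.227, -0.974, -0.001], [0.001, 0.001, -1.0]]
force: [0.1, 0.3, -0.6]
opening: 0.005
grasp_force: 0.0
tcp [-0.0923 -0.1252] 0.11455823927853297 [350. 294.]
385 182 [-0.024 -0.29 ] 0.033 [ 81 115 140]
385 184 [-0.024 -0.293] 0.023 [ 97 139 167]
385 186 [-0.026 -0.289] 0.018 [ 86 122 150]
385 188 [-0.025 -0.294] 0.007 [108 150 182]
385 190 [-0.026 -0.293] -0.0 [ 95 136 173]
385 192 [-0.032 -0.276] 0.004 [ 60  92 137]
385 194 [-0.035 -0.268] 0.002 [ 58  92 139]
385 196 [-0.039 -0.258] 0.001 [ 65 104 157]
385 198 [-0.041 -0.251] -0.002 [ 67 107 163]
385 200 [-0.075 -0.142] 0.071 [ 48  74 112]
385 202 [-0.079 -0.133] 0.071 [41 58 89]
385 204 [-0.082 -0.125] 0.07 [42 60 92]
385 206 [-0.082 -0.126] 0.062 [39 54 82]
385 208 [-0.084 -0.123] 0.057 [38 54 81]
385 210 [-0.084 -0.124] 0.049 [38 55 82]
385 212 [-0.084 -0.126] 0.04 [38 53 80]
385 214 [-0.086 -0.122] 0.036 [39 54 81]
389 182 [-0.113 -0.04 ] 0.207 [32 34 40]
389 184 [-0.09  -0.116] 0.148 [25 30 37]
389 186 [-0.09  -0.121] 0.139 [37 45 55]
389 188 [-0.039 -0.292] 0.012 [ 91 129 159]
389 190 [-0.041 -0.288] 0.008 [105 151 185]
389 192 [-0.042 -0.286] 0.001 [ 80 120 159]
389 194 [-0.047 -0.273] 0.003 [ 60  97 145]
389 196 [-0.049 -0.268] -0.002 [ 63 101 153]
389 198 [-0.053 -0.258] -0.002 [ 69 111 167]
389 200 [-0.086 -0.147] 0.071 [ 59  92 140]
389 202 [-0.088 -0.143] 0.068 [41 59 91]
389 204 [-0.093 -0.13 ] 0.07 [43 59 91]
389 206 [-0.094 -0.127] 0.065 [40 57 86]
389 208 [-0.097 -0.121] 0.063 [37 53 81]
389 210 [-0.097 -0.121] 0.055 [38 54 81]
389 212 [-0.098 -0.122] 0.048 [38 54 81]
389 214 [-0.097 -0.126] 0.038 [38 54 81]
```

View pics/push3.png

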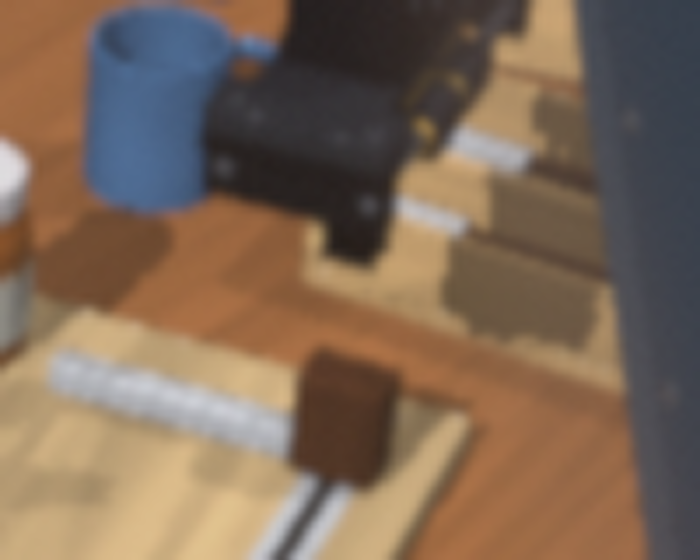

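The pictures show that the real fingertips are about 33 mm higher than stated: tip at z≈0.139 with the TCP at 0.115. The closed fingers passed just over the block, which has not moved. I'll go back behind it and 33 mm lower.

```bash
python3 -m jog '[[0,0,0.03,0,0,0,0],[0,0,0.06,0,0,0,0],[0,0,0.06,0,0,0,0],[0,0,0.06,0.03,0,0,0],[0,0,0.06,0.06,0,0,0],[0,0,0.06,0.08,0,0,0],[0,0,0.06,0.088,0,0,0],[0,0,0.06,0.09,0,0,0],[0,0,0.06,0.09,0,0,0],[0,0,0.05,0.09,0,0,0],[0,0,0.04,0.09,0,0,0],[0,0,0.03,0.09,0,0,0],[0,0,0.02,0.09,0,0,0],[0,0,0.01,0.09,0,0,0]]'
python3 - <<'E'
from h import *
im,d=viewer.capture('side')
b=np.array([.554,-.0015]); a=np.radians(13.1); R=np.array([[np.cos(a),-np.sin(a)],[np.sin(a),np.cos(a)]])
s=bot.read_state(); print('tcp',((s['position'][:2]-b)@R).round(4),s['position'][2])
u,v=np.meshgrid(np.arange(378,396),np.arange(204,222)); u=u.ravel();v=v.ravel()
P=world('side',d,u,v);B=(P[:,:2]-b)@R;k=(P[:,2]>.045)&(P[:,2]<.066)&(B[:,1]>-.16); print('block front',k.sum(),np.median(B[k,1]))
E
```

```text
time_s: 16.8
position: [0.495, -0.1542, 0.0251]
tcp_rot: [[0.974, 0.228, 0.001], [0.228, -0.974, -0.001], [0.0, 0.001, -1.0]]
force: [-1.5, -4.1, 2.3]
opening: 0.005
grasp_force: 2.0
tcp [-0.0922 -0.1337] 0.025061066488812872
block front 85 -0.10102998811835785
```

The block is moving now, with about 4 N of force. I'll continue.

```bash
python3 -m jog '[[0,0,-0.01,0,0,0,0],[0,0,-0.02,0,0,0,0],[0,0,-0.03,0,0,0,0],[0,0,-0.04,0,0,0,0],[0,0,-0.05,0,0,0,0],[0,0,-0.06,0,0,0,0],[0,0,-0.07,0,0,0,0],[0,0,-0.08,0,0,0,0],[0,0,-0.09,0,0,0,0],[0,0,-0.1,0,0,0,0],[0,0,-0.11,0,0,0,0],[0,0,-0.12,0,0,0,0],[0,0,-0.13,0,0,0,0],[0,0,-0.14,0,0,0,0],[0,0,-0.15,0,0,0,0],[0,0,-0.157,0,0,0,0],[0,0,-0.162,0,0,0,0],[0,0,-0.165,0,0,0,0]]'
python3 -m jog '[[0,0,-0.002,0,0,0,0],[0,0,-0.004,0,0,0,0],[0,0,-0.006,0,0,0,0]]'
```

```text
time_s: 19.1
position: [0.4574, 0.0068, 0.0248]
tcp_rot: [[0.974, 0.227, -0.0], [0.227, -0.974, 0.0], [-0.0, -0.0, -1.0]]
force: [2.6, -2.5, 3.1]
opening: 0.011
grasp_force: 1.9
time_s: 19.48
position: [0.4561, 0.0123, 0.0248]
tcp_rot: [[0.974, 0.227, -0.0], [0.227, -0.974, 0.0], [-0.0, -0.0, -1.0]]
force: [1.5, -2.0, 2.2]
opening: 0.002
grasp_force: 1.8
```

```bash
python3 -m jog '[[0,0,-0.002,0,0,0,0],[0,0,-0.004,0,0,0,0],[0,0,-0.005,0,0,0,0]]'; python3 -m jog '[[0,0,-0.001,0,0,0,0],[0,0,-0.002,0,0,0,0]]'
```

```text
time_s: 19.85
position: [0.4549, 0.0173, 0.0248]
tcp_rot: [[0.974, 0.227, -0.0], [0.227, -0.974, 0.0], [-0.0, -0.0, -1.0]]
force: [2.6, -3.0, 1.4]
opening: 0.007
grasp_force: 1.7
time_s: 20.1
position: [0.455, 0.0179, 0.0249]
tcp_rot: [[0.973, 0.229, 0.001], [0.229, -0.973, -0.002], [0.0, 0.002, -1.0]]
force: [1.4, -11.6, 1.2]
opening: 0.001
grasp_force: 6.1
```

```bash
python3 -m jog '[[0,0,-0.001,0,0,0,0],[0,0,-0.002,0,0,0,0]]'
```

```text
time_s: 20.35
position: [0.4551, 0.0181, 0.0249]
tcp_rot: [[0.973, 0.231, 0.001], [0.231, -0.973, -0.004], [0.0, 0.005, -1.0]]
force: [0.2, -21.7, 1.3]
opening: 0.0
grasp_force: 10.4
```

End stop reached: the force jumped to 21 N at the predicted travel. Next I'll back off, lift, and move behind the lock knob.

```bash
python3 -m jog '[[0,0,0.01,0,0,0,0],[0,0,0.01,-0.03,0,0,0],[0,0,0.01,-0.09,0,0,0],[0,0,-0.04,-0.09,0,0,0],[0,0,-0.1,-0.09,0,0,0],[0,0,-0.15,-0.09,0,0,0],[0,0,-0.178,-0.09,0,0,0],[0,0,-0.178,-0.09,0,0,0],[0,0,-0.178,-0.09,0,0,0]]'
python3 - <<'E'
from h import *
b=np.array([.554,-.0015]); a=np.radians(13.1); R=np.array([[np.cos(a),-np.sin(a)],[np.sin(a),np.cos(a)]])
s=bot.read_state(); print('tcp',((s['position'][:2]-b)@R).round(4),s['position'][2])
ims=[]
for c in('side','top'):
    im,d=viewer.capture(c); ims.append(im)
    for n in('clamp_top','lock_top'):
        for r in models.tip_of(c,n)[:1]: print(c,n,round(r['p'],2),((np.array(r['xyz'])[:2]-b)@R).round(4),r['xyz'][2])
cv2.imwrite('pics/lock1.png',np.hstack([cv2.resize(ims[0][200:320,240:400],(400,300)),cv2.resize(ims[1][170:320,260:460],(400,300))]))
E
```

```text
time_s: 21.48
position: [0.4125, 0.1939, 0.1144]
tcp_rot: [[0.974, 0.228, -0.003], [0.228, -0.974, -0.001], [-0.003, -0.0, -1.0]]
force: [-0.1, -0.7, -0.9]
opening: 0.006
grasp_force: 0.0
tcp [-0.0935  0.2224] 0.11441699287276826
side clamp_top 0.85 [-0.0904  0.0654] 0.076
side lock_top 0.72 [-0.0924  0.171 ] 0.0665
top clamp_top 0.62 [-0.0951  0.0626] 0.0704
top lock_top 0.48 [-0.0913  0.1746] 0.0609
```

View pics/lock1.png

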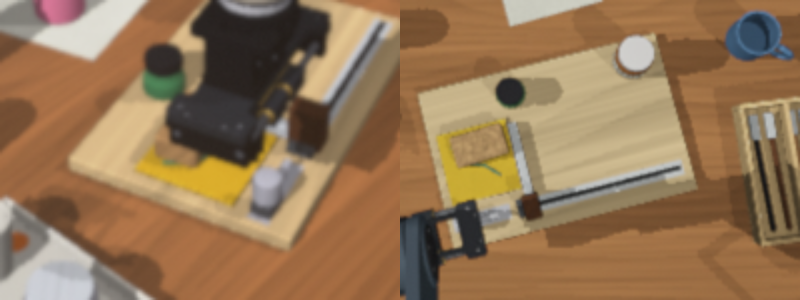

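Clamp is home (block at board y≈0.063, right picture (531,205)); the knob is still withdrawn at (490,215), with the gripper beyond it. I'll descend and push the lock.

```bash
python3 -m jog '[[0,0.001,0,0.03,0,0,0],[0,0.001,0,0.06,0,0,0],[0,0.001,0,0.08,0,0,0],[0,0.001,0,0.088,0,0,0],[0,0.001,0,0.09,0,0,0],[0,0.001,0,0.09,0,0,0],[0,0.001,0.01,0.09,0,0,0],[0,0.001,0.02,0.09,0,0,0],[0,0.001,0.028,0.09,0,0,0],[0,0.001,0.035,0.09,0,0,0],[0,0.001,0.042,0.09,0,0,0]]'
python3 -m jog '[[0,0,0.007,0,0,0,0],[0,0,0.014,0,0,0,0],[0,0,0.02,0,0,0,0],[0,0,0.024,0,0,0,0]]'
python3 -m jog '[[0,0,0.002,0,0,0,0],[0,0,0.003,0,0,0,0],[0,0,0.004,0,0,0,0]]'
```

```text
time_s: 23.15
position: [0.4245, 0.1534, 0.025]
tcp_rot: [[0.974, 0.227, 0.001], [0.227, -0.974, 0.0], [0.001, -0.0, -1.0]]
force: [0.7, 2.4, 1.9]
opening: 0.006
grasp_force: 1.2
time_s: 23.65
position: [0.4299, 0.13, 0.0248]
tcp_rot: [[0.974, 0.227, 0.0], [0.227, -0.974, 0.0], [0.0, 0.0, -1.0]]
force: [1.7, 1.8, 1.4]
opening: 0.005
grasp_force: 1.1
time_s: 24.02
position: [0.4305, 0.1271, 0.0249]
tcp_rot: [[0.974, 0.226, 0.0], [0.226, -0.974, 0.001], [0.0, -0.001, -1.0]]
force: [-0.1, 8.9, 2.2]
opening: 0.01
grasp_force: 4.4
```

```bash
python3 -m jog '[[0,0,0.001,0,0,0,0],[0,0,0.002,0,0,0,0]]'; python3 -m jog '[[0,0,0.001,0,0,0,0],[0,0,0.001,0,0,0,0]]'
```

```text
time_s: 24.28
position: [0.4305, 0.1269, 0.0249]
tcp_rot: [[0.974, 0.224, -0.0], [0.224, -0.974, 0.003], [0.001, -0.003, -1.0]]
force: [-0.5, 19.2, 2.4]
opening: 0.004
grasp_force: 9.4
time_s: 24.52
position: [0.4305, 0.1268, 0.0249]
tcp_rot: [[0.975, 0.224, -0.0], [0.224, -0.975, 0.004], [0.001, -0.004, -1.0]]
force: [0.4, 21.6, 2.1]
opening: 0.003
grasp_force: 10.3
```

```bash
python3 -m jog '[[0,0,-0.012,0,0,0,0],[0,0,-0.012,-0.05,0,0,0],[0,0,-0.012,-0.11,0,0,0],[0,0,-0.012,-0.17,0,0,0],[0,0.05,0.4,-0.17,0,0,0],[0,0.05,0.4,-0.17,0,0,0],[0,0.05,0.4,-0.17,0,0,0],[0,0.05,0.4,-0.17,0,0,0],[0,0.05,0.4,-0.17,0,0,0],[0,0.05,0.4,-0.17,0,0,0],[0,0.05,0.4,-0.17,0,0,0],[0,0.05,0.4,-0.17,0,0,0]]'
python3 - <<'E'
from h import *
b=np.array([.554,-.0015]); a=np.radians(13.1); R=np.array([[np.cos(a),-np.sin(a)],[np.sin(a),np.cos(a)]])
ims=[]
for c in('side','top'):
    im,d=viewer.capture(c); ims.append(im)
    for n in('clamp_top','lock_top','tin','jar','sander','ink','pot','mug'):
        for r in models.tip_of(c,n)[:3]: print(c,n,round(r['p'],2),np.round(r['xyz'],3),'board',((np.array(r['xyz'])[:2]-b)@R).round(4))
    if 1:
        for n,xy in (('clamp_top',(.0,.062)),('lock_top',(-.0925,.127))):
            for r in models.outline_of(c,n)[:1]:
                v,u=np.nonzero(r['mask']&(d>0)); P=world(c,d,u,v); B=(P[:,:2]-b)@R; zt=np.percentile(P[:,2],95); k=P[:,2]>zt-.005; print(c,n,zt.round(3),np.percentile(B[k],[3,50,97],axis=0).round(4).tolist())
cv2.imwrite('pics/end.png',np.hstack([cv2.resize(ims[0][180:380,160:400],(400,334)),cv2.resize(ims[1][140:307,180:380],(400,334))]))
E
```

```text
time_s: 26.02
position: [0.5707, -0.258, 0.1939]
tcp_rot: [[0.975, 0.224, -0.001], [0.224, -0.975, -0.001], [-0.001, 0.001, -1.0]]
force: [0.1, -0.1, -0.9]
opening: 0.007
grasp_force: 0.0
side clamp_top 0.64 [0.452 0.043 0.074] board [-0.089   0.0665]
side lock_top 0.55 [0.437 0.106 0.063] board [-0.0894  0.131 ]
side tin 0.93 [0.741 0.298 0.002] board [0.2503 0.2488]
side tin 0.61 [ 0.845  0.024 -0.002] board [ 0.2895 -0.0417]
side tin 0.57 [0.47  0.39  0.003] board [0.0067 0.4001]
side jar 0.96 [ 0.68  -0.125  0.014] board [ 0.0948 -0.1493]
side sander 0.86 [0.547 0.119 0.026] board [0.0203 0.1194]
side ink 0.83 [0.625 0.074 0.014] board [0.0864 0.057 ]
side pot 0.86 [0.587 0.374 0.006] board [0.1172 0.3584]
side mug 0.84 [ 0.717 -0.317  0.001] board [ 0.0872 -0.3443]
side clamp_top 0.072 [[-0.1101, 0.0541], [-0.0937, 0.0663], [-0.0763, 0.0776]]
side lock_top 0.064 [[-0.1049, 0.1162], [-0.0929, 0.1295], [-0.0818, 0.1425]]
top clamp_top 0.83 [0.446 0.036 0.07 ] board [-0.0971  0.0607]
top lock_top 0.4 [0.435 0.106 0.063] board [-0.0914  0.1317]
top tin 0.92 [0.472 0.385 0.006] board [0.0076 0.3949]
top tin 0.74 [ 0.738  0.293 -0.003] board [0.2464 0.2449]
top tin 0.59 [ 0.847  0.026 -0.003] board [ 0.2919 -0.0398]
top jar 0.66 [ 0.679 -0.124  0.02 ] board [ 0.094  -0.1476]
top jar 0.27 [ 0.499 -0.378 -0.004] board [-0.1387 -0.3542]
top sander 0.73 [0.544 0.124 0.025] board [0.0181 0.1241]
top sander 0.5 [ 0.682 -0.122  0.019] board [ 0.0976 -0.1464]
top ink 0.66 [0.622 0.071 0.021] board [0.0827 0.0548]
top ink 0.44 [0.528 0.388 0.003] board [0.0632 0.3857]
top pot 0.6 [0.59  0.377 0.004] board [0.1209 0.3605]
top mug 0.79 [ 0.71  -0.318  0.007] board [ 0.0803 -0.3437]
top mug 0.46 [ 0.528  0.388 -0.002] board [0.063  0.3858]
top clamp_top 0.072 [[-0.11, 0.0545], [-0.0917, 0.0653], [-0.0748, 0.0775]]
```

View pics/end.png

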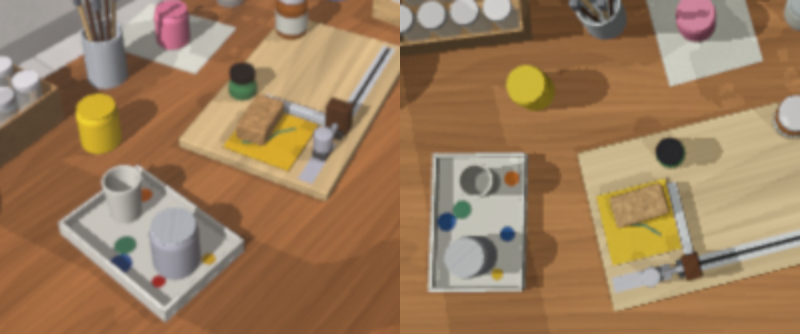

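The tin stands upright in the free half of the tray at left picture (174,243). The clamp and knob are home at (338,115) and (322,140), 64–65 mm apart as they should be. Nothing else has moved.

```bash
python3 -c "
from rig import workorder
print(workorder.hand_in())"
```

```text
the job is handed in; nothing more can be done
None
```

Job handed in after about 26 s of the 56 s limit: the steel tin stands upright in the free half of the tray, the clamp and then the lock knob were pushed to their end stops, and the jar and the other things I re-measured are where they were.

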